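# Lay out the slide-staining station

### The job

Lay out the slide-staining station around the slide warmer, which forms a row with two large round mats: stand the steel jar on the middle mat of the row and put its lid on, stand the tall bottle on the mat at the end of the row away from the warmer, and the short bottle on the small mat behind the jar (on the side away from the robot). Set the slide carrier on the warmer's top plate, its long side along the plate's long side. Everything must end upright, centred on its place and let go.

Things in the scene. Friction and masses are not known exactly. Their poses are not given: they have to be found in the camera images.
- jar: Open round steel staining jar, 64 mm across outside, 65 mm high, wall 4 mm (mouth 56 mm across). Loose, standing on the bench. Origin at the centre of its underside, z up.
- lid: The jar's steel lid: a disc 72 mm across and 6 mm thick; under it a centring plug 6 mm deep, tapering from 40 to 32 mm across, with much play in the jar's mouth; on it an upright round black knob 18 mm across and 28 mm high to grip. Loose, lying on its plug with the knob up. Origin at the centre of the plug's underside, z up: the disc reaches from 6 to 12 mm above it, the knob from 12 to 40 mm. On the jar the origin is 59 mm above the jar's origin.
- tall_bottle: Tall brown glass bottle with black cap: 40 mm across up to 90 mm, 125 mm high over the 28 mm cap. Loose, upright. Origin at the centre of its underside, z up.
- short_bottle: Short brown glass bottle with black cap: 40 mm across up to 45 mm, 80 mm high over the 28 mm cap. Loose, upright. Origin at the centre of its underside, z up.
- carrier: Aluminium slide carrier: a shallow tray 60 mm (its x) by 96 mm (its y, the long side) holding glass slides, rim 12 mm high, with a bridge handle along its y over the middle: a bar 10 mm wide and 10 mm high, its underside 52 mm and its top 62 mm above the origin, on a post at each end (y = +-44 mm). Loose, on the bench. Origin at the centre of its underside, z up.
- warmer: Slide warmer: white box 110 mm (its x) by 150 mm (its y, the long side) with a flat steel plate 104 by 144 mm on top, its surface 50 mm above the bench. Fixed. It stands at either the left or the right end of the row, slightly turned. Origin at the centre of its underside, on the bench.
- mat_mid: Large round dark rubber mat, 84 mm across, 4 mm thick, fixed: the one in the middle of the row, between the warmer and the other large mat. Origin at the centre of its underside.
- mat_end: Large round dark rubber mat, 84 mm across, 4 mm thick, fixed: the one at the end of the row opposite the warmer. Origin at the centre of its underside.
- mat_back: Small round dark rubber mat, 60 mm across, 4 mm thick, fixed: about 105 mm behind (farther from the robot than) the middle large mat. Origin at the centre of its underside.
There are look-alikes about, which are no part of the job. What is shaped like the lid but yellow is not meant.

How it is judged:
By the outcome, as a careful person would: the job done as asked, in the order asked, and still so for the second after the job is handed in, with the robot touching nothing.
It also fails if it takes over 122 s, if anything falls off the work surface, if the arm or the gripper's body presses on something with over 40 N, if the wrist force passes 120 N, or if a joint passes its speed limit or range.

### The arm

A 6-joint arm with a two-finger parallel gripper is mounted at the origin on the work surface. World frame = base frame: x ahead of the robot, y to its left, z up, the work surface at z = 0. Lengths are in m, angles in rad, forces in N, time in s.
With the tool pointing down it reaches from about 0.375 to 0.975 m from the base axis. Payload 3.8 kg.
Tool frame: the origin (TCP) lies between the finger pads; the fingertips stand 22 mm ahead of it and the grasp point (between the pads) lies 3 mm ahead of it; z points along the fingers, y is the direction in which the jaws open and shut (so a half turn about z gives the same grasp; the last joint's range is limited). The gripper opens to 85 mm and grips with 20 to 120 N. Pads are 22 mm wide; open, the fingers measure 114 mm over their backs; the gripper's body (76 mm by 85 mm) begins 54 mm behind the grasp point. The pads swing forward as they close: fully open they stand 13 mm farther back than shut.
Start: joints at [1.114, 0.264, 1.604, -0, 1.274, -0.037], TCP at [0.275, 0.616, 0.253] pointing down, gripper open.
Joint ranges: [-2.63, 2.63], [-0.94, 2.18], [0.31, 2.57], [-1.31, 4.45], [0, 2.66], [-2.55, 2.55]. Speed limits (rad/s): [2.57, 2.57, 3.14, 3.14, 3.14, 3.14].

### API

Orientations are given as a rotation vector (axis times angle).
In Python, from workcell import * gives the robot as it stands.
- The arm moves only by the tool step_arm, never from a script. Its argument "motion" is a list that holds one entry, the list of rows, each a list of 7 numbers: the finger opening in m, from 0 to 0.0854, then the shift along the world's x, y, z in m, then the turn, a rotation vector about the world's x, y, z in degrees. A call has exactly 8 rows; each row is the pose to reach, as a shift and turn from the pose measured when the call began; what a row does not reach only later rows make up. A row lasts 1/8 s, in which the tool goes at most 62.5 mm and 10.7 degrees, less where a joint would pass 70% of its speed; a pose out of reach is approached as far as the arm can. A call with a gripper value outside its range is refused whole. The fingers move at their own pace and stop on an object; "newtons" is the grip in N (left out, the last holds). Time passes only in rows, so rows that repeat a pose let the fingers close, or fill a call up. It gives the time, the measured TCP pose, the force and the opening at its end, in the units of the state.
- read_state(): the state, without advancing time (a new reading comes with each control period).
- read_camera(name): name is "side" or "top" or "wrist"; returns (picture, depth): 480x640x3 uint8, blue, green, red; 480x640 float32, m along the optical axis (not along the pixel's ray), 0 where there is no reading.
- get_calibration(name): a dict with "K" (3x3 intrinsics, pixels), "dist_coeffs" ([k1, k2, p1, p2, k3] as OpenCV has them; the pictures are not rectified), "world_from_camera" (4x4, takes a point from camera to world coordinates). Camera axes: x right, y down, z forward; pixel columns grow to the right and rows downward; lengths in m; the calibration is good to about 2 mm. A picture is of the moment at which its call begins: read the wrist's pose just before it. get_calibration takes no time and is no camera call; for the wrist camera it gives the pose at the moment of the call.
- finish_job(): hands the job in, once; it reports no verdict.
Trained networks look in the newest picture that a camera, given by its name, has taken for a name from the list of things; names that differ only in an ending like _2 or _b are one class to them, and where a whole thing is asked for, a point or a joint stands for the part that bears it (a point fixed in the world has none). Each returns a list of dicts, best first, with "score" (0 to 1); they miss things now and then, are a little off and sometimes report something else, mostly with a low value. They report only what shows in the picture. A call takes as long as a camera call. They do not tell look-alikes from the thing itself.
- spot_in(camera, thing): "xyz" ([x, y, z] in m, in the coordinates of the camera as it stood for that picture, good to about 4 mm: the middle of the surface that is visible of it).
- regions_of(camera, thing): "region" (480x640 bool, what is visible of it).
The state is a dict: "time": time; "q": joint angles; "joint_vel": joint speeds; "joint_torque": joint torques, N m; "tool_pos": TCP position; "tcp_rot": TCP orientation; "wrist_force": force on the tool from outside, world axes, zero at the start; "torque": the same for the moment, N m; "width": opening from 0.0 (shut) to 1.0 (fully open).
Only numpy, scipy, OpenCV 4.12 (cv2) and the standard library are available. Lean on these libraries where they do the work, as an engineer would, in place of code of your own. Each camera call takes 0.05 s, during which the arm holds its last target. There are 200 camera calls.

## Working session

There is one attempt and no reset: what is moved stays moved. The work goes in short steps, Python scripts to look and compute and a tool call to move; the robot and the scene stay as the last step left them, time stands still between calls to the robot, and variables do not carry over. Pictures are saved under pics/ and viewed, on a budget of 14 in all, crops included, one or two more only if the job needs it, and the job is handed in when it is done.

Besides the shell and the picture viewer there is one more tool, called after "Call:" as a command line: name --argument value ..., lists and objects as JSON in quotes. step_arm: Moves the arm, as the interface text tells. Its arguments: {"type":"object","properties":{"motion":{"type":"array"},"newtons":{"type":"number"}},"required":["motion"]}

```bash
mkdir -p pics; ls; cat > h.py <<'E'
from workcell import *
import numpy as np, cv2
def cloud(d,cal):
    v,u=np.mgrid[0:480,0:640]
    p=cv2.undistortPoints(np.stack([u,v],-1).reshape(-1,1,2).astype(np.float64),np.array(cal["K"]),np.array(cal["dist_coeffs"])).reshape(480,640,2)
    P=np.concatenate([p*d[...,None],d[...,None]],-1)
    T=np.array(cal["world_from_camera"])
    W=P@T[:3,:3].T+T[:3,3]; W[d<=0]=np.nan
    return W
def grab(n):
    cal=get_calibration(n); im,d=read_camera(n); return im,d,cloud(d,cal),cal
def w(cal,p):
    T=np.array(cal["world_from_camera"]); return T[:3,:3]@np.array(p)+T[:3,3]
E
python3 - <<'E'
from h import *
for n in("top","side"):
    im,d,W,cal=grab(n); cv2.imwrite(f"pics/{n}0.png",im)
    np.savez(f"{n}0.npz",im=im,W=W)
    print(n,np.round(cal["world_from_camera"],3).tolist())
    for t in("jar","lid","tall_bottle","short_bottle","carrier","warmer","mat_mid","mat_end","mat_back"):
        for r in spot_in(n,t)[:4]: 
            p=w(cal,r["xyz"]); K=np.array(cal["K"]);x=r["xyz"]; print(t,round(r["score"],2),np.round(p,3),"px",int(K[0,0]*x[0]/x[2]+K[0,2]),int(K[1,1]*x[1]/x[2]+K[1,2]))
print(read_state())
E
```

```text
pics
top [[0.003, -0.994, 0.111, 0.417], [-1.0, -0.002, 0.006, -0.013], [-0.006, -0.111, -0.994, 1.07], [0.0, 0.0, 0.0, 1.0]]
jar 0.89 [0.441 0.306 0.02 ] px 158 295
lid 0.9 [ 0.446 -0.158  0.012] px 402 293
lid 0.78 [ 0.33  -0.187  0.009] px 418 354
lid 0.49 [0.46  0.152 0.09 ] px 233 284
tall_bottle 0.72 [0.457 0.152 0.094] px 233 285
short_bottle 0.68 [ 0.462 -0.287  0.051] px 475 284
carrier 0.89 [0.446 0.004 0.007] px 317 293
warmer 0.57 [0.61  0.227 0.049] px 199 204
mat_mid 0.8 [ 0.591 -0.015  0.001] px 327 219
mat_end 0.86 [ 0.611 -0.216  0.004] px 430 209
mat_back 0.58 [ 0.694 -0.024  0.005] px 332 167
side [[0.815, -0.263, 0.516, -0.056], [-0.579, -0.401, 0.71, -0.767], [0.02, -0.877, -0.479, 0.569], [0.0, 0.0, 0.0, 1.0]]
jar 0.88 [0.433 0.276 0.044] px 209 191
jar 0.67 [ 0.449 -0.309  0.044] px 400 328
lid 0.74 [ 0.44  -0.166  0.008] px 334 302
lid 0.63 [ 0.324 -0.197  0.014] px 287 334
tall_bottle 0.76 [0.452 0.144 0.068] px 246 201
short_bottle 0.75 [ 0.454 -0.307  0.048] px 401 324
carrier 0.79 [ 0.454 -0.007  0.01 ] px 289 258
warmer 0.94 [0.599 0.199 0.046] px 291 185
warmer 0.27 [0.456 0.148 0.069] px 247 199
mat_mid 0.89 [ 0.59  -0.017  0.011] px 349 240
mat_end 0.94 [ 0.605 -0.224  0.009] px 430 287
mat_back 0.66 [ 0.697 -0.029  0.006] px 392 230
{'time': 1.0, 'q': array([ 1.11409014e+00,  2.63892721e-01,  1.60396483e+00,  1.72338405e-06,
        1.27369690e+00, -3.68625640e-02]), 'joint_vel': array([-0.00251325,  0.00097919, -0.00034847, -0.00068325,  0.00106097,
       -0.00024652]), 'joint_torque': array([-9.10970066e-04, -5.15082085e+01, -3.67736149e+01,  1.81411820e-04,
        5.25729392e-04,  3.03602455e-06]), 'tool_pos': array([0.27512592, 0.61639979, 0.25330365]), 'tcp_rot': array([6.54655015e-01, 3.07261820e+00, 5.88207768e-05]), 'wrist_force': array([-0.02300212, -0.77044109, -0.07860663]), 'torque': array([ 0.00393026, -0.00749973, -0.02862306]), 'width': 1.0017202523678814}
```

View pics/top0.png

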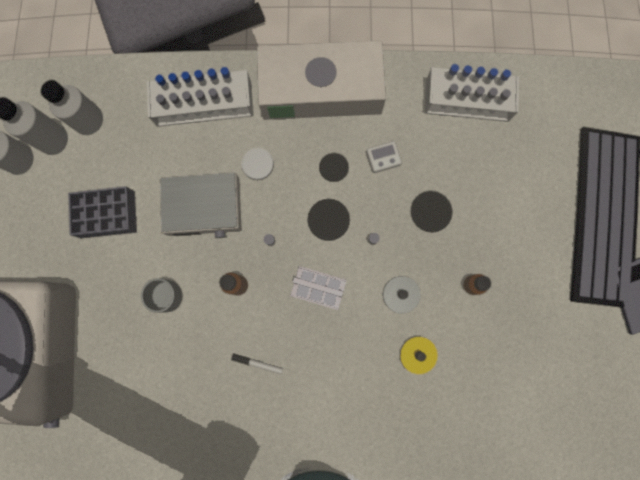

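View pics/side0.png

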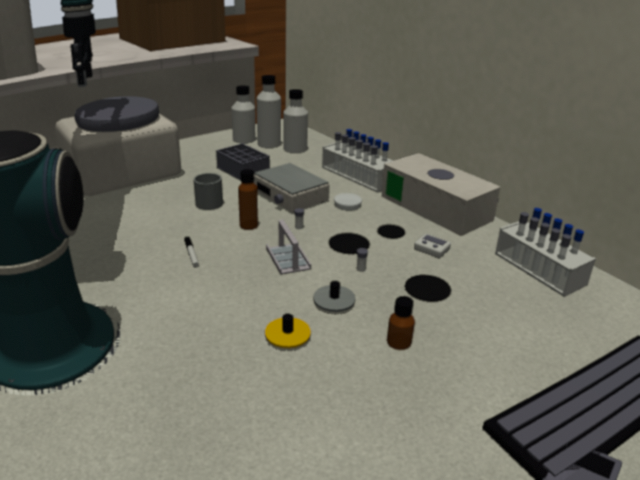

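The top view shows the warmer (199,204), middle mat (328,219), end mat (431,211) and back mat (334,167). The jar is at (161,295), the tall bottle at (233,283), the carrier at (319,287) and the short bottle at (477,284). There are two lid candidates: (402,294) is grey steel and (419,355) is yellow. The steel one is meant. Vials at (269,240) and (373,239) are obstacles.

```bash
python3 - <<'E'
from h import *
Z=np.load("top0.npz"); im=Z["im"];W=Z["W"]
S=np.load("side0.npz");
cv2.imwrite("pics/crop_lids.png",cv2.resize(im[255:385,360:490],None,fx=4,fy=4))
def box(W,x,y,r,z0,z1):
    m=(abs(W[...,0]-x)<r)&(abs(W[...,1]-y)<r)&(W[...,2]>z0)&(W[...,2]<z1); return m
print("bench z",[np.nanmedian(q["W"][...,2][box(q["W"],.5,-.05,.04,-.03,.03)]) for q in(Z,S)])
def circ(m,W,z=None):
    P=W[m]; c,r=cv2.minEnclosingCircle(P[:,:2].astype(np.float32)); return len(P),np.round(P.mean(0),4),"circ",np.round(c,4),round(r,4)
for nm,a in {"jar":(.441,.306,.05,.05,.08),"lid disc":(.446,-.158,.05,.007,.02),"lid knob":(.446,-.158,.03,.03,.05),"tall cap":(.455,.15,.04,.11,.14),"short cap":(.46,-.29,.04,.068,.09),
 "bar":(.446,.0,.07,.05,.075),"tray":(.446,0,.08,.006,.03),"vialL":(.545,.1,.04,.015,.2),"vialR":(.545,-.1,.04,.015,.2)}.items():
    for n,q in(("top",Z),("side",S)):
        m=box(q["W"],*a)
        if m.sum()>3: print(nm,n,*circ(m,q["W"]), "zmax",round(float(q["W"][m][:,2].max()),3))
m=box(W,.446,0,.08,.006,.03)|box(W,.446,0,.07,.05,.075); print("tray rect",cv2.minAreaRect(W[m][:,:2].astype(np.float32)))
m=box(W,.61,.227,.11,.04,.065); print("warmer rect",W[m].mean(0),cv2.minAreaRect(W[m][:,:2].astype(np.float32)))
P=W[box(W,.446,0,.07,.05,.075)];
if len(P)>3:print("bar rect",cv2.minAreaRect(P[:,:2].astype(np.float32)))
g=im.mean(-1)
for n,q in(("top",Z),("side",S)):
  for nm,x,y,r in(("mid",.591,-.016,.06),("end",.608,-.22,.06),("back",.695,-.026,.045)):
    m=box(q["W"],x,y,r,-.02,.02)&(q["im"].mean(-1)<60)
    k,l,st,_=cv2.connectedComponentsWithStats(m.astype(np.uint8)); i=1+st[1:,4].argmax(); m=l==i
    print(nm,n,*circ(m,q["W"]))
E
```

```text
bench z [np.float64(-0.0005608323462498177), np.float64(0.002440461511564629)]
jar top 338 [0.4384 0.2998 0.0607] circ [0.4399 0.2996] 0.0326 zmax 0.069
jar side 386 [0.4376 0.2969 0.0594] circ [0.4385 0.2995] 0.035 zmax 0.068
lid disc top 965 [ 0.4435 -0.1565  0.0112] circ [ 0.4435 -0.1571] 0.0359 zmax 0.02
lid disc side 810 [ 0.4404 -0.1632  0.0136] circ [ 0.444  -0.1585] 0.0375 zmax 0.02
lid knob top 75 [ 0.4435 -0.1569  0.0386] circ [ 0.4434 -0.1573] 0.0088 zmax 0.046
lid knob side 110 [ 0.4424 -0.1604  0.0385] circ [ 0.4443 -0.1582] 0.0099 zmax 0.044
tall cap top 220 [0.4607 0.1588 0.1229] circ [0.4612 0.1598] 0.0142 zmax 0.13
tall cap side 155 [0.4578 0.1527 0.1207] circ [0.4603 0.1597] 0.0175 zmax 0.128
short cap top 188 [ 0.4622 -0.297   0.0786] circ [ 0.4613 -0.2982] 0.0149 zmax 0.084
short cap side 289 [ 0.4594 -0.3023  0.0781] circ [ 0.4628 -0.2996] 0.015 zmax 0.083
bar top 285 [0.4564 0.0031 0.0609] circ [0.4577 0.0026] 0.047 zmax 0.066
bar side 228 [ 0.4535 -0.0058  0.0616] circ [0.4564 0.0035] 0.0495 zmax 0.067
tray top 524 [0.4566 0.0027 0.0085] circ [0.4567 0.0033] 0.
[... 512 characters left out ...]
7388305664062)
warmer rect [0.61486357 0.22997744 0.04844319] ((0.6169304251670837, 0.23216542601585388), (0.11119576543569565, 0.15001580119132996), 3.6178879737854004)
bar rect ((0.45644351840019226, 0.00298343226313591), (0.0935509204864502, 0.010003977455198765), 73.74050903320312)
mid top 1195 [ 0.5909 -0.016   0.0031] circ [ 0.5905 -0.0157] 0.0397
end top 1157 [ 0.6068 -0.2182  0.0032] circ [ 0.6067 -0.2178] 0.0394
back top 529 [ 0.6947 -0.0261  0.003 ] circ [ 0.6951 -0.0262] 0.0273
mid side 619 [ 0.5876 -0.018   0.0063] circ [ 0.59   -0.0173] 0.042
end side 936 [ 0.6055 -0.2208  0.0054] circ [ 0.6078 -0.2201] 0.0425
back side 287 [ 0.6927 -0.0298  0.0064] circ [ 0.6922 -0.0282] 0.0291
```

View pics/crop_lids.png

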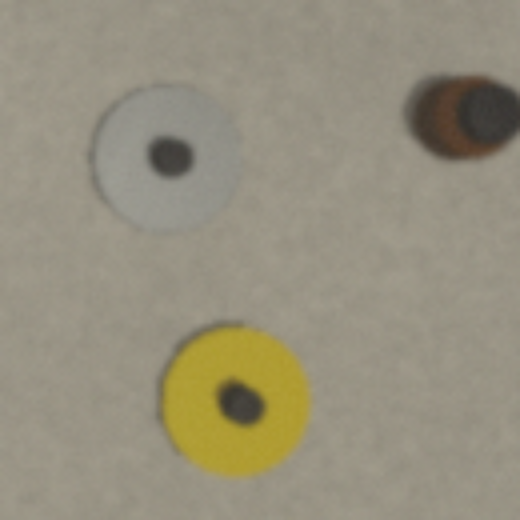

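The crop shows the grey steel lid at crop (170,157) and the yellow one at (240,400). The grey one is the lid, and both cameras agree on its position to within about 1.5 mm. Going to the jar now, with the jaws along world x.

Call:
step_arm --motion '[[[0.085, 0.1645, -0.317, -0.113, 0, 0, -66], [0.085, 0.1645, -0.317, -0.113, 0, 0, -66], [0.085, 0.1645, -0.317, -0.113, 0, 0, -66], [0.085, 0.1645, -0.317, -0.113, 0, 0, -66], [0.085, 0.1645, -0.317, -0.113, 0, 0, -66], [0.085, 0.1645, -0.317, -0.113, 0, 0, -66], [0.085, 0.1645, -0.317, -0.113, 0, 0, -66], [0.085, 0.1645, -0.317, -0.113, 0, 0, -66]]]' --newtons 40

```text
time: 2.0
tool_pos: [0.4399, 0.2996, 0.1406]
tcp_rot: [-2.222, -2.22, -0.001]
wrist_force: [-0.0, 1.2, -0.6]
width: 0.996
```

Call:
step_arm --motion '[[[0.085, 0, 0, -0.05, 0, 0, 0], [0.085, 0, 0, -0.085, 0, 0, 0], [0.085, 0, 0, -0.105, 0, 0, 0], [0.085, 0, 0, -0.105, 0, 0, 0], [0.05, 0, 0, -0.105, 0, 0, 0], [0.05, 0, 0, -0.105, 0, 0, 0], [0.05, 0, 0, -0.105, 0, 0, 0], [0.05, 0, 0, -0.105, 0, 0, 0]]]' --newtons 40

```text
time: 3.0
tool_pos: [0.4412, 0.301, 0.0375]
tcp_rot: [-2.223, -2.219, -0.007]
wrist_force: [-1.0, 3.0, 7.6]
width: 0.753
```

Call:
step_arm --motion '[[[0.05, 0, 0, 0.06, 0, 0, 0], [0.05, 0, 0, 0.12, 0, 0, 0], [0.05, 0.01, -0.02, 0.15, 0, 0, 0], [0.05, 0.149, -0.317, 0.15, 0, 0, 0], [0.05, 0.149, -0.317, 0.15, 0, 0, 0], [0.05, 0.149, -0.317, 0.15, 0, 0, 0], [0.05, 0.149, -0.317, 0.15, 0, 0, 0], [0.05, 0.149, -0.317, 0.15, 0, 0, 0]]]'

```text
time: 4.0
tool_pos: [0.5838, -0.0043, 0.1874]
tcp_rot: [-2.223, -2.219, -0.007]
wrist_force: [1.3, 2.0, -2.4]
width: 0.753
```

Call:
step_arm --motion '[[[0.05, 0.05, -0.08, -0.04, 0, 0, 0], [0.05, 0.05, -0.08, -0.08, 0, 0, 0], [0.05, 0.05, -0.08, -0.08, 0, 0, 0], [0.05, 0.05, -0.08, -0.08, 0, 0, 0], [0.05, 0.05, -0.08, -0.08, 0, 0, 0], [0.05, 0.05, -0.08, -0.08, 0, 0, 0], [0.05, 0.05, -0.08, -0.08, 0, 0, 0], [0.05, 0.05, -0.08, -0.08, 0, 0, 0]]]'

```text
time: 5.0
tool_pos: [0.634, -0.0839, 0.1081]
tcp_rot: [2.222, 2.22, 0.008]
wrist_force: [-0.6, 0.0, -1.0]
width: 0.749
```

I issued that second call before reading the first and overshot the mat. Nothing was touched. Going back above the mat and measuring the jar there.

Call:
step_arm --motion '[[[0.05, -0.044, 0.0676, 0, 0, 0, 0], [0.05, -0.044, 0.0676, 0, 0, 0, 0], [0.05, -0.044, 0.0676, -0.02, 0, 0, 0], [0.05, -0.044, 0.0676, -0.04, 0, 0, 0], [0.05, -0.044, 0.0676, -0.05, 0, 0, 0], [0.05, -0.044, 0.0676, -0.05, 0, 0, 0], [0.05, -0.044, 0.0676, -0.05, 0, 0, 0], [0.05, -0.044, 0.0676, -0.05, 0, 0, 0]]]'

```text
time: 6.0
tool_pos: [0.5909, -0.0166, 0.0589]
tcp_rot: [2.222, 2.219, 0.01]
wrist_force: [-0.0, 0.1, -1.0]
width: 0.751
```

```bash
python3 - <<'E'
from h import *
s=read_state(); print(s["tool_pos"],s["width"]*.0854,s["wrist_force"])
for n in("wrist","side"):
    im,d,W,cal=grab(n); cv2.imwrite(f"pics/{n}1.png",im)
    print(n,np.round(cal["world_from_camera"],3)[:3].tolist())
    for t in("jar","mat_mid"):
        for r in regions_of(n,t)[:2]:
            P=W[r["region"]];P=P[np.isfinite(P[:,0])]
            if len(P)<10: continue
            q=P[P[:,2]>np.percentile(P[:,2],97)-.008] if t=="jar" else P
            c,rr=cv2.minEnclosingCircle(q[:,:2].astype(np.float32)); print(t,round(r["score"],2),len(P),np.round(P.mean(0),4),"z",np.round(np.percentile(P[:,2],[2,98]),3),np.round(c,4),round(rr,4))
E
```

```text
[ 0.59087758 -0.01656067  0.05890564] 0.06414099647723791 [-0.00715949  0.10322436 -0.96936113]
wrist [[1.0, -0.004, 0.005, 0.591], [-0.002, -0.953, -0.303, 0.061], [0.006, 0.303, -0.953, 0.179]]
jar 0.71 25492 [ 0.5911 -0.0173  0.0583] z [0.025 0.086] [ 0.5916 -0.0147] 0.033
mat_mid 0.94 5320 [0.5903 0.0075 0.003 ] z [0.001 0.004] [ 0.5909 -0.0161] 0.043
side [[0.815, -0.263, 0.516, -0.056], [-0.579, -0.401, 0.71, -0.767], [0.02, -0.877, -0.479, 0.569]]
jar 0.85 1074 [ 0.5864 -0.0324  0.0606] z [0.025 0.089] [ 0.5908 -0.0195] 0.0338
mat_mid 0.77 401 [ 0.5797 -0.0253  0.0062] z [0.004 0.008] [ 0.5885 -0.0172] 0.043
mat_mid 0.51 1235 [ 0.4568 -0.3045  0.0444] z [0.002 0.082] [ 0.5031 -0.2607] 0.0769
```

Call:
step_arm --motion '[[[0.05, 0, 0, -0.012, 0, 0, 0], [0.05, 0, 0, -0.0175, 0, 0, 0], [0.05, 0, 0, -0.0175, 0, 0, 0], [0.05, 0, 0, -0.0175, 0, 0, 0], [0.085, 0, 0, -0.0175, 0, 0, 0], [0.085, 0, 0, -0.0175, 0, 0, 0], [0.085, 0, 0, -0.0175, 0, 0, 0], [0.085, 0, 0, -0.0175, 0, 0, 0]]]'

```text
time: 7.3
tool_pos: [0.5901, -0.0163, 0.0408]
tcp_rot: [2.222, 2.22, 0.008]
wrist_force: [-0.3, 0.1, -0.0]
width: 0.995
```

Call:
step_arm --motion '[[[0.085, 0, 0, 0.05, 0, 0, 0], [0.085, 0, 0, 0.1, 0, 0, 0], [0.04, -0.1464, -0.1412, 0.1, 0, 0, 0], [0.04, -0.1464, -0.1412, 0.1, 0, 0, 0], [0.04, -0.1464, -0.1412, 0.1, 0, 0, 0], [0.04, -0.1464, -0.1412, 0.1, 0, 0, 0], [0.04, -0.1464, -0.1412, 0.08, 0, 0, 0], [0.04, -0.1464, -0.1412, 0.08, 0, 0, 0]]]'

```text
time: 8.3
tool_pos: [0.4429, -0.157, 0.1197]
tcp_rot: [-2.222, -2.218, -0.007]
wrist_force: [-0.3, 0.6, 0.2]
width: 0.464
```

```bash
cat > m.py <<'E'
from h import *
import sys
s=read_state(); print(s["tool_pos"],s["width"]*.0854,s["wrist_force"],s["time"])
def top(W,x,y,r,z0,z1):
    m=(abs(W[...,0]-x)<r)&(abs(W[...,1]-y)<r)&(W[...,2]>z0)&(W[...,2]<z1); P=W[m]
    if len(P)<8: return len(P)
    c,rr=cv2.minEnclosingCircle(P[:,:2].astype(np.float32)); return len(P),np.round(P.mean(0),4),np.round(c,4),round(rr,4)
E
python3 - <<'E'
from m import *
for n in("wrist","top","side"):
    im,d,W,cal=grab(n)
    print(n,"knob",top(W,.4437,-.1575,.03,.033,.045),"disc",top(W,.4437,-.1575,.05,.007,.02))
    print("  jar rim",top(W,.5905,-.016,.05,.06,.08))
    if n=="wrist": cv2.imwrite("pics/wrist2.png",im)
E
```

```text
[ 0.44286228 -0.15698328  0.11967253] 0.03961482203297821 [-0.28705711  0.6124773   0.19978248] 8.3
wrist knob (601, array([ 0.4444, -0.1552,  0.0385]), array([ 0.4444, -0.1562]), 0.0091) disc (6624, array([ 0.4444, -0.1538,  0.011 ]), array([ 0.4448, -0.1565]), 0.0363)
  jar rim (1908, array([ 0.57  , -0.0371,  0.0656]), array([ 0.5772, -0.0346]), 0.0235)
top knob 0 disc (239, array([ 0.4446, -0.1331,  0.0111]), array([ 0.4445, -0.1393]), 0.0307)
  jar rim (264, array([ 0.5898, -0.0174,  0.0669]), array([ 0.5902, -0.0174]), 0.0324)
side knob (95, array([ 0.443 , -0.1598,  0.0395]), array([ 0.4448, -0.1578]), 0.0099) disc (812, array([ 0.4403, -0.1632,  0.0136]), array([ 0.4432, -0.1571]), 0.0375)
  jar rim (60, array([ 0.5721, -0.0289,  0.066 ]), array([ 0.5889, -0.0253]), 0.0322)
```

Call:
step_arm --motion '[[[0.04, 0.0015, 0, -0.04, 0, 0, 0], [0.04, 0.0015, 0, -0.07, 0, 0, 0], [0.04, 0.0015, 0, -0.081, 0, 0, 0], [0.04, 0.0015, 0, -0.081, 0, 0, 0], [0.01, 0.0015, 0, -0.081, 0, 0, 0], [0.01, 0.0015, 0, -0.081, 0, 0, 0], [0.01, 0.0015, 0, -0.081, 0, 0, 0], [0.01, 0.0015, 0, -0.081, 0, 0, 0]]]'

```text
time: 9.45
tool_pos: [0.4475, -0.1578, 0.0418]
tcp_rot: [2.219, 2.218, 0.011]
wrist_force: [-0.0, 0.7, 6.2]
width: 0.192
```

Call:
step_arm --motion '[[[0.01, 0, 0, 0.004, 0, 0, 0], [0.01, 0, 0, 0.02, 0, 0, 0], [0.01, 0, 0, 0.04, 0, 0, 0], [0.01, 0, 0, 0.07, 0, 0, 0], [0.01, 0, 0, 0.1, 0, 0, 0], [0.01, 0, 0, 0.1, 0, 0, 0], [0.01, 0, 0, 0.1, 0, 0, 0], [0.01, 0, 0, 0.1, 0, 0, 0]]]'

```text
time: 10.45
tool_pos: [0.4464, -0.1573, 0.1404]
tcp_rot: [2.221, 2.22, 0.009]
wrist_force: [-0.6, 0.2, -0.3]
width: 0.194
```

```bash
python3 - <<'E'
from m import *
x,y,z=s["tool_pos"]
im,d,W,cal=grab("side"); cv2.imwrite("pics/side3.png",cv2.resize(im[130:330,220:440],None,fx=3,fy=3))
print("disc side",top(W,x,y,.05,z-.045,z-.012))
im,d,W,cal=grab("wrist"); cv2.imwrite("pics/w3.png",im)
for r in regions_of("wrist","lid")[:2]:
    P=W[r["region"]];P=P[np.isfinite(P[:,0])];print(r["score"],np.round(P.mean(0),4),np.percentile(P,[2,98],axis=0))
im,d,W,cal=grab("top"); print("jar top",top(W,.5905,-.016,.05,.06,.08))
E
```

```text
[ 0.44635898 -0.15731973  0.14043011] 0.016551702488165825 [-0.57898186  0.17168576 -0.2677092 ] 10.45
disc side (798, array([ 0.4411, -0.1659,  0.1136]), array([ 0.4473, -0.1589]), 0.0379)
0.93 [ 0.447  -0.146   0.1132] [[ 0.41438332 -0.1873911   0.10762378]
 [ 0.47961823 -0.12202992  0.1378977 ]]
0.79 [ 0.3304 -0.1855  0.0138] [[ 0.2960703  -0.22049013  0.00714303]
 [ 0.36116782 -0.15534993  0.03911876]]
jar top (263, array([ 0.59  , -0.0177,  0.0673]), array([ 0.5898, -0.0171]), 0.0321)
```

View pics/side3.png

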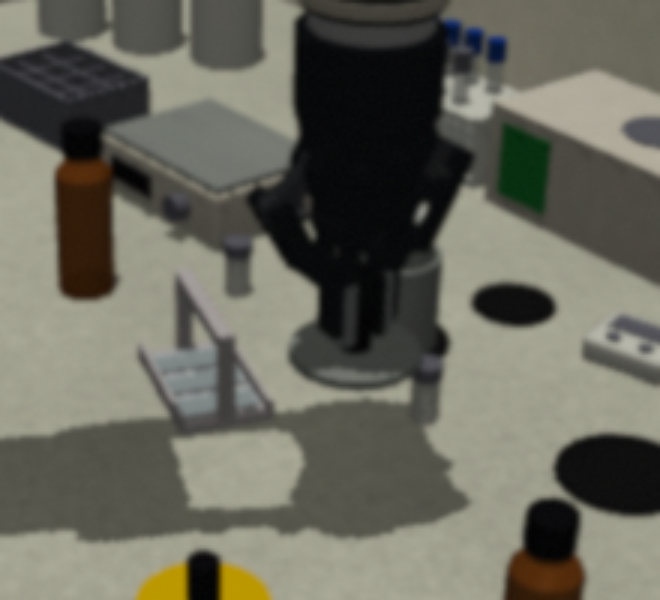

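View pics/w3.png

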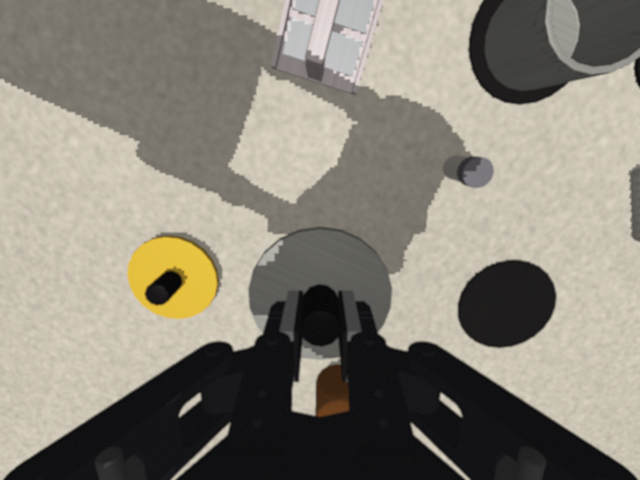

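The lid hangs level in the jaws at wrist-picture (320,310). The yellow one is untouched at (172,277).

Call:
step_arm --motion '[[[0.01, 0.1431, 0.1408, 0, 0, 0, 0], [0.01, 0.1431, 0.1408, 0, 0, 0, 0], [0.01, 0.1431, 0.1408, 0, 0, 0, 0], [0.01, 0.1431, 0.1408, 0, 0, 0, 0], [0.01, 0.1431, 0.1408, 0, 0, 0, 0], [0.01, 0.1431, 0.1408, -0.015, 0, 0, 0], [0.01, 0.1431, 0.1408, -0.015, 0, 0, 0], [0.01, 0.1431, 0.1408, -0.015, 0, 0, 0]]]'

```text
time: 11.65
tool_pos: [0.589, -0.0176, 0.1254]
tcp_rot: [2.222, 2.218, 0.009]
wrist_force: [0.4, -0.0, -0.6]
width: 0.19
```

```bash
python3 - <<'E'
from m import *
x,y,z=s["tool_pos"]
for n in("side","wrist","top"):
    im,d,W,cal=grab(n)
    print(n,"disc",top(W,x,y,.05,z-.045,z-.022),"rim",top(W,x,y,.05,.055,.074))
E
```

```text
[ 0.58904639 -0.0176478   0.12537916] 0.016240397941133453 [ 0.40007121 -0.00223455 -0.60918627] 11.65
side disc (459, array([ 0.583 , -0.0263,  0.0975]), array([ 0.5892, -0.0176]), 0.038) rim (413, array([ 0.5844, -0.0259,  0.0639]), array([ 0.5892, -0.0189]), 0.0333)
wrist disc (9363, array([ 0.59  , -0.0047,  0.095 ]), array([ 0.5901, -0.0164]), 0.0364) rim (515, array([0.5907, 0.0125, 0.0628]), array([0.5904, 0.003 ]), 0.0249)
top disc (244, array([ 0.5732, -0.0143,  0.0951]), array([ 0.586 , -0.0163]), 0.0356) rim 2
```

Call:
step_arm --motion '[[[0.01, 0.0005, 0, -0.01, 0, 0, 0], [0.01, 0.0005, 0, -0.0185, 0, 0, 0], [0.01, 0.0005, 0, -0.0205, 0, 0, 0], [0.01, 0.0005, 0, -0.0205, 0, 0, 0], [0.04, 0.0005, 0, -0.0205, 0, 0, 0], [0.04, 0.0005, 0, -0.0205, 0, 0, 0], [0.04, 0.0005, 0, -0.0205, 0, 0, 0], [0.04, 0.0005, 0, 0, 0, 0, 0]]]'

```text
time: 12.8
tool_pos: [0.5889, -0.0171, 0.1246]
tcp_rot: [-2.223, -2.22, -0.006]
wrist_force: [0.3, -1.2, 0.0]
width: 0.467
```

Call:
step_arm --motion '[[[0.04, 0, 0, 0.05, 0, 0, 0], [0.07, -0.02, 0.02, 0.075, 0, 0, 0], [0.07, -0.128, 0.1766, 0.075, 0, 0, 0], [0.07, -0.128, 0.1766, 0.075, 0, 0, 0], [0.07, -0.128, 0.1766, 0.075, 0, 0, 0], [0.07, -0.128, 0.1766, 0.075, 0, 0, 0], [0.07, -0.128, 0.1766, 0.075, 0, 0, 0], [0.07, -0.128, 0.1766, 0.075, 0, 0, 0]]]'

```text
time: 13.8
tool_pos: [0.4618, 0.1586, 0.1998]
tcp_rot: [2.224, 2.218, 0.007]
wrist_force: [0.8, 0.1, 0.4]
width: 0.82
```

```bash
python3 - <<'E'
from m import *
for n in("side","wrist","top"):
    im,d,W,cal=grab(n)
    print(n,"lid disc",top(W,.59,-.017,.05,.068,.09),"knob",top(W,.59,-.017,.03,.094,.11),"cap",top(W,.461,.1595,.03,.115,.13))
    if n!="wrist": cv2.imwrite(f"pics/{n}4.png",im)
E
```

```text
[0.46181514 0.15857433 0.19979375] 0.06999071025222764 [0.75134105 0.14035218 0.36970729] 13.8
side lid disc (555, array([ 0.586 , -0.0237,  0.0772]), array([ 0.5912, -0.0181]), 0.0378) knob (73, array([ 0.5889, -0.0204,  0.1016]), array([ 0.5908, -0.0194]), 0.0103) cap (119, array([0.4583, 0.1537, 0.1229]), array([0.4612, 0.1575]), 0.0165)
wrist lid disc (298, array([ 0.6104, -0.0247,  0.0766]), array([ 0.6012, -0.0266]), 0.0238) knob (406, array([ 0.5902, -0.0132,  0.1009]), array([ 0.5905, -0.016 ]), 0.0099) cap (1524, array([0.4616, 0.1615, 0.1234]), array([0.4614, 0.1601]), 0.0141)
top lid disc (1109, array([ 0.5903, -0.0168,  0.074 ]), array([ 0.591 , -0.0167]), 0.0362) knob (82, array([ 0.5902, -0.0168,  0.1015]), array([ 0.5906, -0.0163]), 0.0092) cap (77, array([0.459 , 0.1521, 0.1231]), array([0.4605, 0.1567]), 0.0134)
```

The lid is seated, with its disc top at 75 mm and centred. Now the tall bottle.

Call:
step_arm --motion '[[[0.07, 0, 0.001, -0.05, 0, 0, 0], [0.07, 0, 0.001, -0.09, 0, 0, 0], [0.07, 0, 0.001, -0.117, 0, 0, 0], [0.07, 0, 0.001, -0.117, 0, 0, 0], [0.02, 0, 0.001, -0.117, 0, 0, 0], [0.02, 0, 0.001, -0.117, 0, 0, 0], [0.02, 0, 0.001, -0.117, 0, 0, 0], [0.02, 0, 0.001, -0.117, 0, 0, 0]]]'

```text
time: 14.95
tool_pos: [0.4629, 0.1598, 0.0844]
tcp_rot: [2.224, 2.217, 0.01]
wrist_force: [-2.3, -1.5, 6.5]
width: 0.46
```

Call:
step_arm --motion '[[[0.02, 0, 0, 0.06, 0, 0, 0], [0.02, 0, 0, 0.12, 0, 0, 0], [0.02, 0.144, -0.3785, 0.12, 0, 0, 0], [0.02, 0.144, -0.3785, 0.12, 0, 0, 0], [0.02, 0.144, -0.3785, 0.12, 0, 0, 0], [0.02, 0.144, -0.3785, 0.12, 0, 0, 0], [0.02, 0.144, -0.3785, 0.12, 0, 0, 0], [0.02, 0.144, -0.3785, 0.12, 0, 0, 0]]]'

```text
time: 15.95
tool_pos: [0.5968, -0.1926, 0.2047]
tcp_rot: [2.224, 2.216, 0.011]
wrist_force: [0.5, 0.0, -1.2]
width: 0.455
```

Call:
step_arm --motion '[[[0.02, 0.0102, -0.0261, 0, 0, 0, 0], [0.02, 0.0102, -0.0261, -0.04, 0, 0, 0], [0.02, 0.0102, -0.0261, -0.08, 0, 0, 0], [0.02, 0.0102, -0.0261, -0.098, 0, 0, 0], [0.02, 0.0102, -0.0261, -0.098, 0, 0, 0], [0.02, 0.0102, -0.0261, -0.098, 0, 0, 0], [0.02, 0.0102, -0.0261, -0.098, 0, 0, 0], [0.02, 0.0102, -0.0261, -0.098, 0, 0, 0]]]'

```text
time: 16.95
tool_pos: [0.6079, -0.219, 0.1083]
tcp_rot: [2.222, 2.215, 0.013]
wrist_force: [0.6, 0.6, -1.6]
width: 0.455
```

```bash
python3 - <<'E'
from m import *
for n in("side","wrist"):
    im,d,W,cal=grab(n); print(n)
    for t in("tall_bottle","mat_end"):
        for r in regions_of(n,t)[:1]:
            P=W[r["region"]];P=P[np.isfinite(P[:,0])]
            print(t,round(r["score"],2),len(P),np.round(np.percentile(P,[2,50,98],axis=0),4).tolist(),cv2.minEnclosingCircle(P[:,:2].astype(np.float32)))
    print("low body",top(W,.607,-.2187,.045,.025,.05))
E
```

```text
[ 0.6078701  -0.21898361  0.10827029] 0.03884561580183278 [ 0.62346518  0.61649761 -1.63365316] 16.95
side
tall_bottle 0.85 1194 [[0.5875, -0.2395, 0.0254], [0.598, -0.2318, 0.0774], [0.6292, -0.2038, 0.1495]] ((0.6589819192886353, -0.19338279962539673), 0.08199119567871094)
mat_end 0.9 828 [[0.5684, -0.2578, 0.0028], [0.5994, -0.2263, 0.0053], [0.6438, -0.1831, 0.0076]] ((0.6079342365264893, -0.22111445665359497), 0.043008048087358475)
low body (257, array([ 0.5956, -0.2291,  0.0385]), array([ 0.6047, -0.2215]), 0.0197)
wrist
tall_bottle 0.87 14067 [[0.5906, -0.2189, 0.0366], [0.6075, -0.2061, 0.1189], [0.6243, -0.1987, 0.1476]] ((0.6084232926368713, -0.21647772192955017), 0.020937146618962288)
low body (701, array([ 0.6058, -0.202 ,  0.0383]), array([ 0.6064, -0.2108]), 0.0186)
```

Call:
step_arm --motion '[[[0.02, -0.0005, 0, -0.012, 0, 0, 0], [0.02, -0.0005, 0, -0.018, 0, 0, 0], [0.02, -0.0005, 0, -0.02, 0, 0, 0], [0.02, -0.0005, 0, -0.02, 0, 0, 0], [0.065, -0.0005, 0, -0.02, 0, 0, 0], [0.065, -0.0005, 0, -0.02, 0, 0, 0], [0.065, -0.0005, 0, -0.02, 0, 0, 0], [0.065, -0.0005, 0, -0.02, 0, 0, 0]]]'

```text
time: 18.25
tool_pos: [0.6064, -0.2186, 0.0864]
tcp_rot: [2.224, 2.217, 0.011]
wrist_force: [0.1, 0.2, -0.5]
width: 0.759
```

Call:
step_arm --motion '[[[0.065, 0, 0, 0.05, 0, 0, 0], [0.065, 0, 0, 0.1, 0, 0, 0], [0.065, -0.145, -0.08, 0.08, 0, 0, 0], [0.065, -0.145, -0.08, 0.08, 0, 0, 0], [0.065, -0.145, -0.08, 0.08, 0, 0, 0], [0.065, -0.145, -0.08, 0.06, 0, 0, 0], [0.065, -0.145, -0.08, 0.05, 0, 0, 0], [0.065, -0.145, -0.08, 0.05, 0, 0, 0]]]'

```text
time: 19.25
tool_pos: [0.4611, -0.2981, 0.1354]
tcp_rot: [-2.224, -2.218, -0.01]
wrist_force: [0.7, 0.3, -0.1]
width: 0.76
```

```bash
python3 - <<'E'
from m import *
for n in("side","wrist","top"):
    im,d,W,cal=grab(n)
    print(n,"tall cap",top(W,.607,-.2187,.03,.115,.14),"short cap",top(W,.462,-.2987,.03,.07,.09))
    if n!="wrist": cv2.imwrite(f"pics/{n}5.png",im)
E
```

```text
[ 0.46105799 -0.29806389  0.13541728] 0.064902168295281 [ 0.72659796  0.28603039 -0.12715891] 19.25
side tall cap (20, array([ 0.6034, -0.2303,  0.1289]), array([ 0.6024, -0.2301]), 0.0068) short cap (267, array([ 0.4596, -0.3019,  0.0789]), array([ 0.4619, -0.2993]), 0.0153)
wrist tall cap (13, array([ 0.5902, -0.2222,  0.1155]), array([ 0.5907, -0.2228]), 0.004) short cap (1819, array([ 0.4632, -0.2959,  0.0784]), array([ 0.4633, -0.2977]), 0.0142)
top tall cap (224, array([ 0.6033, -0.2178,  0.1271]), array([ 0.6044, -0.2185]), 0.0146) short cap (188, array([ 0.4622, -0.297 ,  0.0786]), array([ 0.4623, -0.2976]), 0.0147)
```

Call:
step_arm --motion '[[[0.065, 0.0015, 0, -0.05, 0, 0, 0], [0.065, 0.0015, 0, -0.085, 0, 0, 0], [0.065, 0.0015, 0, -0.1, 0, 0, 0], [0.065, 0.0015, 0, -0.1, 0, 0, 0], [0.02, 0.0015, 0, -0.1, 0, 0, 0], [0.02, 0.0015, 0, -0.1, 0, 0, 0], [0.02, 0.0015, 0, -0.1, 0, 0, 0], [0.02, 0.0015, 0, -0.1, 0, 0, 0]]]'

```text
time: 20.4
tool_pos: [0.4653, -0.2997, 0.0391]
tcp_rot: [2.219, 2.214, 0.012]
wrist_force: [0.4, 0.7, 5.8]
width: 0.455
```

Call:
step_arm --motion '[[[0.02, 0, 0, 0.06, 0, 0, 0], [0.02, 0, 0, 0.12, 0, 0, 0], [0.02, 0, 0.01, 0.155, 0, 0, 0], [0.02, 0.229, 0.2727, 0.155, 0, 0, 0], [0.02, 0.229, 0.2727, 0.155, 0, 0, 0], [0.02, 0.229, 0.2727, 0.155, 0, 0, 0], [0.02, 0.229, 0.2727, 0.155, 0, 0, 0], [0.02, 0.229, 0.2727, 0.155, 0, 0, 0]]]'

```text
time: 21.4
tool_pos: [0.6716, -0.0525, 0.1943]
tcp_rot: [2.219, 2.214, 0.012]
wrist_force: [1.7, 0.5, -0.8]
width: 0.453
```

Call:
step_arm --motion '[[[0.02, 0.0224, 0.0255, 0, 0, 0, 0], [0.02, 0.0224, 0.0255, -0.03, 0, 0, 0], [0.02, 0.0224, 0.0255, -0.08, 0, 0, 0], [0.02, 0.0224, 0.0255, -0.12, 0, 0, 0], [0.02, 0.0224, 0.0255, -0.132, 0, 0, 0], [0.02, 0.0224, 0.0255, -0.132, 0, 0, 0], [0.02, 0.0224, 0.0255, -0.132, 0, 0, 0], [0.02, 0.0224, 0.0255, -0.132, 0, 0, 0]]]'

```text
time: 22.4
tool_pos: [0.6957, -0.0273, 0.0649]
tcp_rot: [2.217, 2.211, 0.017]
wrist_force: [0.5, 0.2, -1.2]
width: 0.455
```

```bash
python3 - <<'E'
from m import *
for n in("side","wrist"):
    im,d,W,cal=grab(n); print(n)
    cv2.imwrite(f"pics/{n}6.png",im)
    for t in("short_bottle","mat_back"):
        for r in regions_of(n,t)[:1]:
            P=W[r["region"]];P=P[np.isfinite(P[:,0])]
            print(t,round(r["score"],2),len(P),np.round(np.percentile(P,[1,50,99],axis=0),4).tolist(),cv2.minEnclosingCircle(P[:,:2].astype(np.float32)))
    print("tall cap",top(W,.605,-.2187,.03,.117,.14),"jar lid",top(W,.59,-.017,.05,.068,.085))
E
```

```text
[ 0.69573779 -0.02727601  0.06494438] 0.038859057482790234 [ 0.4856604   0.1513726  -1.19977975] 22.4
side
short_bottle 0.76 451 [[0.6746, -0.0467, 0.0284], [0.6885, -0.0395, 0.0635], [0.7104, -0.0206, 0.107]] ((0.690312922000885, -0.024539509788155556), 0.02657909132540226)
mat_back 0.58 289 [[0.6685, -0.0543, 0.003], [0.6941, -0.0297, 0.0064], [0.7212, -0.0, 0.0089]] ((0.6954505443572998, -0.026235442608594894), 0.030805928632616997)
tall cap (209, array([ 0.6001, -0.2229,  0.1271]), array([ 0.6023, -0.2199]), 0.0146) jar lid (533, array([ 0.586 , -0.0236,  0.0768]), array([ 0.5912, -0.0174]), 0.0381)
wrist
short_bottle 0.9 13000 [[0.6773, -0.0288, 0.0281], [0.6949, -0.0137, 0.0786], [0.7131, -0.0055, 0.1044]] ((0.6839174032211304, -0.06482117623090744), 0.061566781252622604)
mat_back 0.91 3469 [[0.6683, -0.0343, 0.0012], [0.6965, -0.0108, 0.0029], [0.7243, 0.0036, 0.0044]] ((0.6962971091270447, -0.0246293768286705), 0.02964981459081173)
tall cap 0 jar lid (18819, array([ 0.603 , -0.0128,  0.0741]), array([ 0.5914, -0.0162]), 0.037)
```

View pics/wrist6.png

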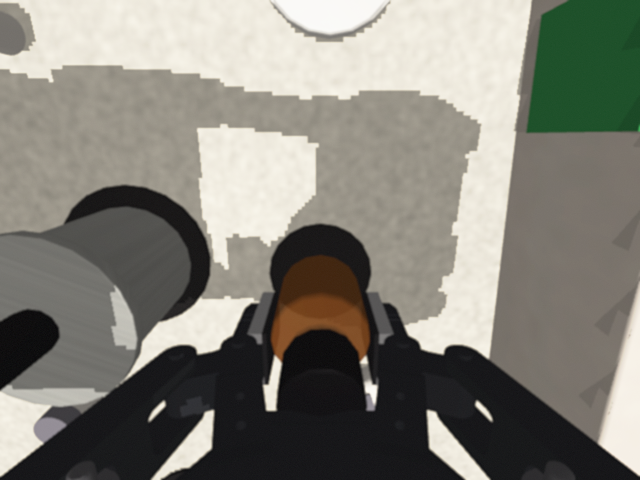

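The short bottle hangs over the small mat (mat rim at (320,260)) and is centred within about 1 mm. Lowering and releasing.

Call:
step_arm --motion '[[[0.02, 0.0015, 0, -0.012, 0, 0, 0], [0.02, 0.0015, 0, -0.02, 0, 0, 0], [0.02, 0.0015, 0, -0.0218, 0, 0, 0], [0.02, 0.0015, 0, -0.0218, 0, 0, 0], [0.055, 0.0015, 0, -0.0218, 0, 0, 0], [0.055, 0.0015, 0, -0.0218, 0, 0, 0], [0.055, 0.0015, 0, -0.0218, 0, 0, 0], [0.055, 0.0015, 0, 0.02, 0, 0, 0]]]'

```text
time: 23.7
tool_pos: [0.6916, -0.0268, 0.0777]
tcp_rot: [-2.224, -2.219, -0.002]
wrist_force: [0.0, 0.8, -0.7]
width: 0.644
```

Call:
step_arm --motion '[[[0.055, 0, 0, 0.05, 0, 0, 0], [0.055, 0, 0, 0.1, 0, 0, 0], [0.055, -0.03, 0.015, 0.13, 0, 0, 0], [0.055, -0.24, 0.03, 0.13, 0, 0, -4], [0.055, -0.24, 0.03, 0.13, 0, 0, -8], [0.055, -0.24, 0.03, 0.12, 0, 0, -16.3], [0.055, -0.24, 0.03, 0.1, 0, 0, -16.3], [0.055, -0.24, 0.03, 0.1, 0, 0, -16.3]]]'

```text
time: 24.7
tool_pos: [0.4485, 0.0034, 0.1757]
tcp_rot: [-2.514, -1.88, 0.003]
wrist_force: [0.7, 1.0, 0.3]
width: 0.651
```

```bash
python3 - <<'E'
from m import *
from scipy.spatial.transform import Rotation as R
print(np.round(R.from_rotvec(s["tcp_rot"]).as_matrix(),4).tolist())
for n in("side","wrist","top"):
    im,d,W,cal=grab(n)
    print(n,"tall cap",top(W,.605,-.2187,.03,.117,.14),"short cap",top(W,.695,-.026,.03,.075,.095))
    m=(abs(W[...,0]-.457)<.06)&(abs(W[...,1]-.003)<.06)&(W[...,2]>.056)&(W[...,2]<.068)
    if m.sum()>20: print(" bar",cv2.minAreaRect(W[m][:,:2].astype(np.float32)))
    if n=="top": cv2.imwrite("pics/top7.png",im)
E
```

```text
[0.44849049 0.00343408 0.17571782] 0.055581378805136965 [0.66322153 0.95686739 0.29238924] 24.7
[[0.2827, 0.9592, -0.0029], [0.9592, -0.2827, 0.0011], [0.0003, -0.0031, -1.0]]
side tall cap (208, array([ 0.6   , -0.2229,  0.1271]), array([ 0.6041, -0.2209]), 0.0157) short cap (116, array([ 0.6916, -0.0294,  0.0823]), array([ 0.6946, -0.027 ]), 0.0153)
 bar ((0.4569838345050812, 0.0032533034682273865), (0.09798198193311691, 0.011049279943108559), 74.4367904663086)
wrist tall cap 0 short cap 0
 bar ((0.45721670985221863, 0.0038200393319129944), (0.09384549409151077, 0.00997418724000454), 74.06501007080078)
top tall cap (215, array([ 0.6034, -0.2179,  0.1276]), array([ 0.6041, -0.2189]), 0.0145) short cap (179, array([ 0.6954, -0.026 ,  0.0828]), array([ 0.6956, -0.0261]), 0.0141)
```

Call:
step_arm --motion '[[[0.04, 0.0087, 0, -0.05, 0, 0, 0.4], [0.04, 0.0087, 0, -0.09, 0, 0, 0.4], [0.04, 0.0087, 0, -0.117, 0, 0, 0.4], [0.04, 0.0087, 0, -0.117, 0, 0, 0.4], [0.0, 0.0087, 0, -0.117, 0, 0, 0.4], [0.0, 0.0087, 0, -0.117, 0, 0, 0.4], [0.0, 0.0087, 0, -0.117, 0, 0, 0.4], [0.0, 0.0087, 0, -0.117, 0, 0, 0.4]]]'

```text
time: 25.85
tool_pos: [0.463, 0.0031, 0.0627]
tcp_rot: [2.507, 1.888, 0.008]
wrist_force: [-0.7, -0.0, 1.4]
width: 0.105
```

Call:
step_arm --motion '[[[0.0, 0, 0, 0.05, 0, 0, 0], [0.0, 0, 0, 0.1, 0, 0, 0], [0.0, 0.154, 0.229, 0.1, 0, 0, 5], [0.0, 0.154, 0.229, 0.1, 0, 0, 10], [0.0, 0.154, 0.229, 0.1, 0, 0, 15], [0.0, 0.154, 0.229, 0.1, 0, 0, 19.6], [0.0, 0.154, 0.229, 0.1, 0, 0, 19.6], [0.0, 0.154, 0.229, 0.1, 0, 0, 19.6]]]'

```text
time: 26.85
tool_pos: [0.6176, 0.2339, 0.1621]
tcp_rot: [2.147, 2.291, 0.008]
wrist_force: [-0.4, -0.4, -2.1]
width: 0.109
```

```bash
cat > c.py <<'E'
from m import *
from scipy.spatial.transform import Rotation as R
print(np.round(R.from_rotvec(s["tcp_rot"]).as_matrix()[:,1:],4).tolist())
x,y,z=s["tool_pos"]
for n in("side","wrist","top"):
    im,d,W,cal=grab(n); print(n); cv2.imwrite(f"pics/{n}8.png",im)
    for t in("carrier","warmer"):
        for r in regions_of(n,t)[:1]:
            P=W[r["region"]];P=P[np.isfinite(P[:,0])]
            if t=="warmer": P=P[(P[:,2]>.04)&(P[:,2]<.06)]
            if len(P)<20: continue
            q=cv2.minAreaRect(P[:,:2].astype(np.float32))
            print(t,round(r["score"],2),len(P),np.round(np.percentile(P,[1,50,99],axis=0),4).tolist(),[np.round(k,4).tolist() for k in q])
            if t=="carrier":
                b=P[P[:,2]>P[:,2].max()-.02]; print("  bar",[np.round(k,4).tolist() for k in cv2.minAreaRect(b[:,:2].astype(np.float32))])
E
python3 c.py
```

```text
[0.61757899 0.23393235 0.1621232 ] 0.009311204441570891 [-0.41447009 -0.41568543 -2.10449908] 26.85
[[0.9979, 0.005], [0.0644, 0.0027], [0.0052, -1.0]]
side
carrier 0.81 861 [[0.5837, 0.1803, 0.0002], [0.6166, 0.2239, 0.1094], [0.7949, 0.5221, 0.1647]] [[0.7205, 0.3798], [0.4796, 0.1275], 59.0479]
  bar [[0.612, 0.2282], [0.0262, 0.098], 5.1361]
warmer 0.75 1527 [[0.5592, 0.1538, 0.0406], [0.6077, 0.2135, 0.0518], [0.6709, 0.3016, 0.0548]] [[0.6034, 0.2066], [0.1385, 0.1953], 5.025]
wrist
carrier 0.68 14058 [[0.5848, 0.1941, 0.1008], [0.6151, 0.2487, 0.1067], [0.6442, 0.2768, 0.1623]] [[0.6126, 0.2329], [0.0654, 0.0876], 3.6622]
  bar [[0.61, 0.2328], [0.0232, 0.0876], 3.5387]
warmer 0.75 13500 [[0.561, 0.166, 0.0418], [0.6162, 0.2789, 0.0488], [0.6708, 0.3078, 0.0504]] [[0.6161, 0.2338], [0.111, 0.1467], 3.5657]
top
carrier 0.63 1056 [[0.5862, 0.1795, 0.1003], [0.6141, 0.2042, 0.1074], [0.6461, 0.2384, 0.1642]] [[0.6164, 0.2111], [0.0601, 0.0652], 3.2961]
  bar [[0.5877, 0.2154], [0.0014, 0.0], 159.6811]
warmer 0.56 1746 [[0.5629, 0.1565, 0.041], [0.5921, 0.186, 0.0486], [0.6719, 0.2592, 0.0533]] [[0.6178, 0.2119], [0.1105, 0.1096], 4.1389]
```

View pics/wrist8.png

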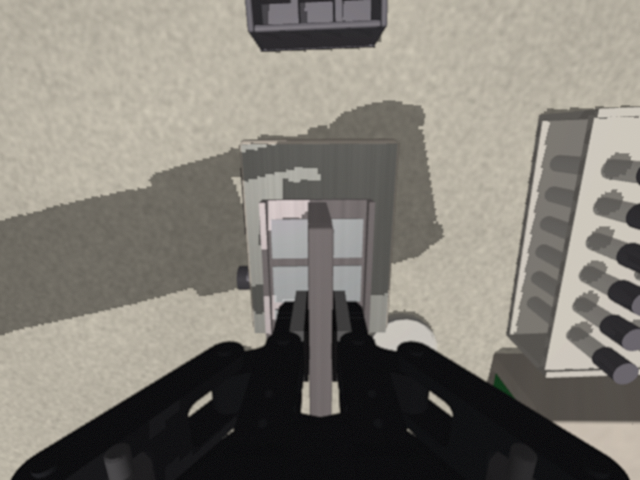

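The carrier hangs level above the plate and is turned the same 3.6° as the warmer. It needs +3.5 mm in y and +1.5 mm in x.

Call:
step_arm --motion '[[[0.0, 0.0015, 0.0035, -0.02, 0, 0, 0], [0.0, 0.0015, 0.0035, -0.04, 0, 0, 0], [0.0, 0.0015, 0.0035, -0.047, 0, 0, 0], [0.0, 0.0015, 0.0035, -0.0495, 0, 0, 0], [0.0, 0.0015, 0.0035, -0.0495, 0, 0, 0], [0.03, 0.0015, 0.0035, -0.0495, 0, 0, 0], [0.03, 0.0015, 0.0035, -0.0495, 0, 0, 0], [0.03, 0.0015, 0.0035, -0.0495, 0, 0, 0]]]'

```text
time: 28.3
tool_pos: [0.6187, 0.2349, 0.1139]
tcp_rot: [2.151, 2.287, 0.01]
wrist_force: [-0.6, -0.8, -0.3]
width: 0.35
```

Call:
step_arm --motion '[[[0.03, 0, 0, 0.05, 0, 0, 0], [0.03, 0, 0, 0.1, 0, 0, 0], [0.03, -0.05, 0.02, 0.13, 0, 0, 0], [0.03, -0.12, 0.2, 0.13, 0, 0, 0], [0.03, -0.12, 0.2, 0.13, 0, 0, 0], [0.03, -0.12, 0.2, 0.13, 0, 0, 0], [0.03, -0.12, 0.2, 0.13, 0, 0, 0], [0.03, -0.12, 0.2, 0.13, 0, 0, 0]]]'

```text
time: 29.3
tool_pos: [0.4985, 0.4351, 0.2438]
tcp_rot: [2.148, 2.288, 0.009]
wrist_force: [-0.6, -0.6, 0.5]
width: 0.348
```

```bash
cat > f.py <<'E'
from m import *
for n in("side","top"):
    im,d,W,cal=grab(n); cv2.imwrite(f"pics/{n}9.png",im)
    print(n,"tall cap",top(W,.605,-.2187,.03,.117,.14),"short cap",top(W,.695,-.026,.03,.075,.095),"lid",top(W,.59,-.017,.05,.068,.085))
    for nm,z0,z1 in(("bar",.1,.12),("tray",.056,.12),("warmer",.042,.12)):
        m=(abs(W[...,0]-.617)<.1)&(abs(W[...,1]-.232)<.1)&(W[...,2]>z0)&(W[...,2]<z1)
        print(nm,[np.round(k,4).tolist() for k in cv2.minAreaRect(W[m][:,:2].astype(np.float32))],np.nanmean(W[m][:,2]))
    m=(abs(W[...,0]-.607)<.06)&(abs(W[...,1]+.2187)<.06)&(abs(W[...,2])<.012)&(im.mean(-1)<60); print("mat end",cv2.minEnclosingCircle(W[m][:,:2].astype(np.float32)),W[m].mean(0))
E
python3 f.py
```

```text
[0.49847832 0.43513265 0.24381049] 0.02968785893445813 [-0.58927389 -0.62603627  0.48497521] 29.3
side tall cap (206, array([ 0.5999, -0.2229,  0.1271]), array([ 0.6041, -0.2203]), 0.0148) short cap (115, array([ 0.6917, -0.0294,  0.0824]), array([ 0.6943, -0.0277]), 0.0157) lid (534, array([ 0.586 , -0.0238,  0.0768]), array([ 0.5904, -0.018 ]), 0.0382)
bar [[0.6174, 0.2306], [0.0132, 0.1001], 4.8127] 0.10942242549396605
tray [[0.6168, 0.2303], [0.0668, 0.1007], 3.9725] 0.07598044376341444
warmer [[0.6156, 0.2292], [0.1112, 0.1532], 3.8253] 0.062101220938073916
mat end ((0.6075538396835327, -0.22055791318416595), 0.042173776775598526) [ 0.59933413 -0.22719571  0.00557266]
top tall cap (218, array([ 0.6036, -0.218 ,  0.1273]), array([ 0.6044, -0.2187]), 0.0143) short cap (184, array([ 0.6953, -0.0262,  0.0826]), array([ 0.6959, -0.0263]), 0.0145) lid (1099, array([ 0.5903, -0.0169,  0.074 ]), array([ 0.591 , -0.0165]), 0.0365)
bar [[0.6184, 0.2313], [0.0118, 0.0952], 4.5168] 0.10971563601007779
tray [[0.6186, 0.2316], [0.0613, 0.0963], 3.5086] 0.07830629898772003
warmer [[0.6162, 0.2316], [0.1103, 0.1491], 4.0813] 0.05582081079548111
mat end ((0.6068433523178101, -0.21819695830345154), 0.03905382379889488) [ 0.60165605 -0.21029279  0.00354258]
```

View pics/top9.png

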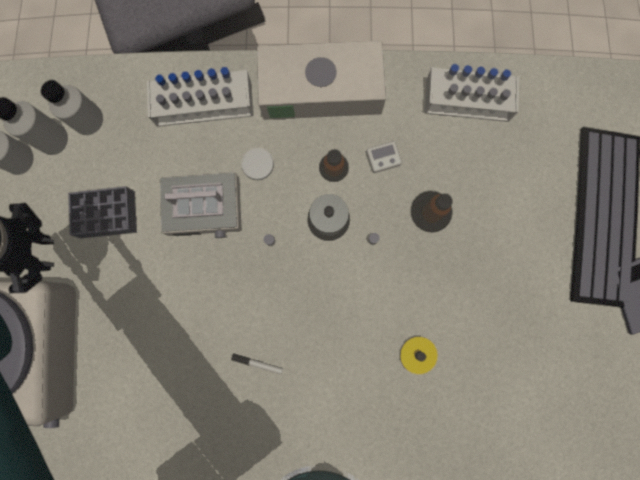

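View pics/side9.png

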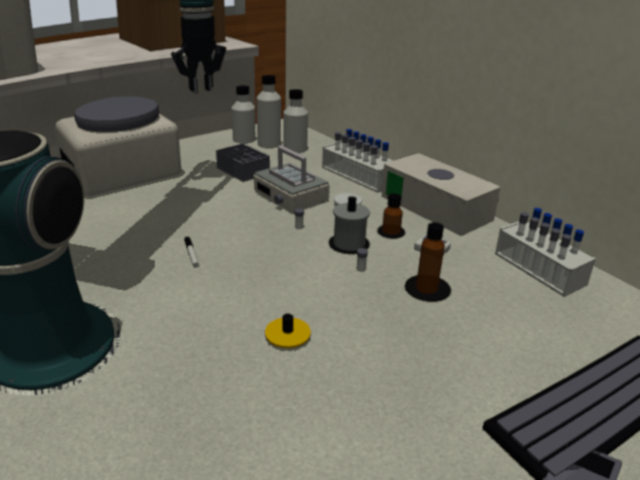

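Both pictures show everything in place: lidded jar (329,215), tall bottle (432,210), short bottle (334,163) and carrier on the warmer (197,200), all in the top view. The yellow lid is untouched and the arm is clear.

```bash
python3 -c "
from workcell import *
print(finish_job())"
```

```text
the job is handed in; nothing more can be done
None
```

The station is laid out and handed in at about 29.5 s on the robot's clock. I worked in the order asked: jar, steel lid, tall bottle, short bottle, carrier. The yellow lid was not touched.

Final camera checks, with the gripper open and well clear:
- **Jar and lid:** the lid sits flat on the jar, within about 1 mm of the middle mat's centre. Its disc top reads 74–77 mm against the expected 75 mm.
- **Short bottle:** within about 1 mm of its mat's centre and upright.
- **Carrier:** within about 2 mm of the plate's centre. The tray and warmer angles agree within about 0.6°.
- **Tall bottle:** upright but about 2.5–3 mm off centre, nearer the robot, in both cameras. I left it there because re-gripping risked knocking it over and broke the order.

- **Overshoot:** while carrying the jar I sent one move too early and overshot the middle mat. I brought it back before setting it down, and nothing was touched.
- **Grip shift:** each time the fingers closed, the tool shifted 1–6 mm from where I sent it. I measured each object again with the cameras before setting it down.

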